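Centre the feeder cup on the scale

TASK

The top-heavy footed cup stands near the edge of the scale's small pan, where it weighs false. With light taps of the fingertips low against its foot, push it over the pan until its whole foot is inside the black ring in the middle, standing upright and still, then take the hand away. Do not pinch, lift, tip or shove it hard, keep it on the pan, and leave everything else on the counter where it is.

Things in the scene. Friction and masses are not known exactly. Their poses are not given: they have to be found in the camera images.
- cup: white ceramic footed cup off-centre on the pan, 73 mm high, 0.11-0.2 kg, z up; origin: centre of its underside. Rests on a flat underside only 30 mm across; the foot flares to its widest, 48 mm across, 7 to 12 mm up; stem 18 mm across up to 36 mm; cup above at most 40 mm across. Pushed low on the foot it slides; pushed at the cup it tips.
- pan_center (a point): centre of the pan's flat upper face, 45 mm above the counter, z up. The pan is a steel disc 90 mm across, 6 mm thick, with a thin flush black ring line (inner diameter 62 mm) round its centre. The scale's round white body below is 140 mm across, at most 28 mm high. The scale is fixed. Only the cup stands on it.
- spare_cup: a second footed cup of exactly the same make as the one on the scale, standing on the counter; bystander; origin at the centre of its underside
- hide: green plastic half-tunnel hide, 130 long (its x), 117 wide, 59 high, closed at +x; bystander; origin under its centre
- bowl: frosted glass bowl, 110 across, 50 high; bystander; origin under its centre
- tin: round aluminium tin with lid and small knob, 84 across, 74 high; bystander; origin under its centre
- jar: white plastic jar with grey cap, 56 across, 85 high; bystander; origin under its centre
- bark: cork block 75 x 50 x 30 high; bystander; origin under its centre
- brush: hand brush lying on the counter along its x, handle to -x; bystander; origin under its centre
Mind the look-alikes: they are no part of the job. Leave any orange or turquoise look-alike of the cup alone.

How it is judged (in metres and radians):
At the end, for the whole second after the job is handed in: The cup stands on the pan with its axis within 7 mm of the pan's centre (foot wholly inside the ring), upright within 0.05 rad, its underside within 3 mm of the pan's face, at rest and untouched (horizontal distance between cup and pan_center below 0.007 m and angle between cup's own z axis and vertical below 0.05 rad and z of cup in the frame of pan_center between -0.003 and 0.003 m and linear speed of cup below 0.01 m/s and angular speed of cup below 0.1 rad/s and contact force between the fingers and cup below 0.05 N).
It fails at once if the cup is tipped by more than 0.3 rad (angle between cup's own z axis and vertical above 0.3 rad).
It fails at once if the cup is lifted more than 8 mm off the pan (z of cup in the frame of pan_center above 0.008 m).
It fails at once if the cup drops off the pan (z of cup in the frame of pan_center below -0.008 m).
It fails at once if the cup is shoved or squeezed with more than 5 N (contact force between the fingers and cup above 5 N).
It fails at once if another thing on the counter is moved more than 15 mm (distance of any of spare_cup, hide, bowl, tin, jar, bark, brush from where it was at the start of the episode above 0.015 m).
It also fails if it takes over 48 s, if anything falls off the work surface, if the arm or the gripper's body presses on something with over 40 N, if the wrist force passes 120 N, or if a joint passes its speed limit or range.

ROBOT

A 6-joint arm with a two-finger parallel gripper is mounted at the origin on the work surface. World frame = base frame: x ahead of the robot, y to its left, z up, the work surface at z = 0. Lengths are in mm, angles in rad, forces in N, time in s.
With the tool pointing down it reaches from about 350 to 775 mm from the base axis. Payload 7.3 kg.
Tool frame: the origin (TCP) lies at the very end of the fingers, on their centre line; the grasp point (between the pads) lies 19 mm behind it (pinch_z is the distance from the TCP to the grasp point, in mm); z points along the fingers, y is the direction in which the jaws open and shut (so a half turn about z gives the same grasp; the last joint's range is limited). The gripper opens to 92 mm and grips with 3 to 60 N. Pads are 19 mm wide; open, the fingers measure 130 mm over their backs; the gripper's body (75 mm by 190 mm) begins 47 mm behind the grasp point.
Start: joints at [-1.424, 0.342, 1.524, -0, 1.275, -0.146], TCP at [151.555, -502.669, 226.741] pointing down, gripper open.
Joint ranges: [-2.53, 2.53], [-0.77, 2.02], [0.04, 2.7], [-1, 4.14], [0.28, 2.66], [-3.11, 3.11]. Speed limits (rad/s): [2.57, 2.57, 3.14, 3.14, 3.14, 3.14].

INTERFACE

Orientations are given as [roll, pitch, yaw] about the fixed x, y, z axes, in that order (R = Rz(yaw) Ry(pitch) Rx(roll)).
In Python, from plant import * gives the robot as it stands.
- The arm moves only by the tool step_arm, never from a script. Its argument "moves" is one flat list of numbers, 7 for each row, row after row: the shift along the tool's x, y, z scaled (see below), then the turn, a rotation vector about the tool's x, y, z scaled (see below), then the closure, from -1 (fully open) to 1 (shut). A call has 1 to 8 rows; each row shifts and turns the pose as measured when the row begins, along the tool's axes as they then stand; what a row does not reach is not made up. The controller multiplies each number of a shift by 2 cm and each number of a turn by 4 degrees. A row lasts 1/12 s, in which the tool goes at most 41.7 mm and 7.16 degrees, less where a joint would pass 70% of its speed; a pose out of reach is approached as far as the arm can. A call with a number of a shift or a turn outside -1 to 1 is refused whole. A call with a gripper value outside its range is refused whole. The fingers move at their own pace and stop on an object; the grip force is fixed at half the most. Time passes only in rows, so rows that do not move let the fingers close. It gives the time, the measured TCP pose, the force and the opening at its end, in the units of the state.
- get_obs(): the state, without advancing time (a new reading comes with each control period).
- capture(name): name is "side" or "top"; returns the picture (400x640x3 uint8, red, green, blue); there is no depth.
- get_calibration(name): a dict with "mtx" (3x3 intrinsics, pixels), "k1" (the pictures are not rectified: a ray, as slopes to the right and down, at radius r is drawn at 1 + k1 r^2 times it, then the intrinsics apply), "eye" and "orientation" of the camera in the world. Camera axes: x right, y down, z forward; pixel columns grow to the right and rows downward; lengths in mm; the calibration is good to about 2 mm. A picture is of the moment at which its call begins. get_calibration takes no time and is no camera call.
- close_job(): hands the job in, once; it reports no verdict.
The state is a dict: "time": time; "joint_positions": joint angles; "dq": joint speeds; "tau": joint torques, N m; "tool_pos": TCP position; "tcp_rot": TCP orientation; "contact_force": force on the tool from outside, world axes, zero at the start; "moment": the same for the moment, N m; "grip_width": finger opening in mm.
Only numpy, scipy, OpenCV 4.12 (cv2) and the standard library are available. Lean on these libraries where they do the work, as an engineer would, in place of code of your own. Each camera call takes 0.05 s, during which the arm holds its last target.

## Working session

There is one attempt and no reset: what is moved stays moved. The work goes in short steps, Python scripts to look and compute and a tool call to move; the robot and the scene stay as the last step left them, time stands still between calls to the robot, and variables do not carry over. Pictures are saved under pics/ and viewed, and the job is handed in when it is done.

Besides the shell and the picture viewer there is one more tool, called after ">>>" as a command line: name --argument value ..., lists and objects as JSON in quotes. step_arm: Moves the arm, as the interface text tells. Shifts and turns lie within -1 to 1; 1 stands for 2 cm of shift or 4 degrees of turn. Its arguments: {"type":"object","properties":{"moves":{"type":"array"}},"required":["moves"]}

```bash
mkdir -p pics; ls
python3 - <<'E'
from plant import *
import cv2
print(get_obs())
for n in ("side","top"):
    print(n,get_calibration(n)); cv2.imwrite(f"pics/{n}0.png",capture(n)[:,:,::-1])
E
```

```text
pics
{'time': 0.0, 'joint_positions': array([-1.42403554e+00,  3.42691837e-01,  1.52501484e+00,  2.17099235e-05,
        1.27539671e+00, -1.46002840e-01]), 'dq': array([-0.00033598, -0.00077924, -0.00100196,  0.00059411, -0.00094913,
       -0.00158665]), 'tau': array([ 3.30888261e-04, -4.31238985e+01, -2.44222730e+01,  7.16609904e-02,
        5.56980050e-02, -1.21468361e-04]), 'tool_pos': array([ 151.48106651, -502.24827792,  226.06175291]), 'tcp_rot': array([-3.14010101e+00, -2.40327676e-04,  2.92757109e-01]), 'contact_force': array([-0.19314393, -0.28711826,  1.10088941]), 'moment': array([-0.00596969, -0.03502217,  0.00170521]), 'grip_width': 91.85444228551764}
side {'mtx': array([[372.24448839,   0.        , 317.20743424],
       [  0.        , 372.24448839, 195.36286254],
       [  0.        ,   0.        ,   1.        ]]), 'k1': -0.0693540972574871, 'eye': array([364.29489862, 560.30268035, 608.17768729]), 'orientation': array([-2.25363987, -0.01219072, -2.75625973])}
top {'mtx': array([[397.93375764,   0.        , 314.87026663],
       [  0.        , 397.93375764, 192.37979691],
       [  0.        ,   0.        ,   1.        ]]), 'k1': 0.032842378370862076, 'eye': array([ 482.97160714,  -69.44671019, 1146.91504307]), 'orientation': array([-3.03143319,  0.01776975, -1.55845783])}
```

View pics/side0.png

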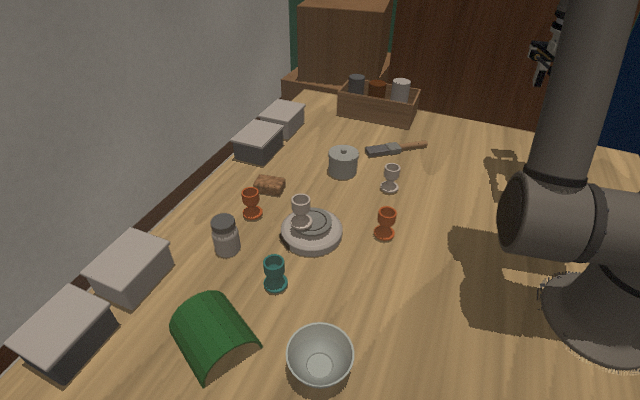

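View pics/top0.png

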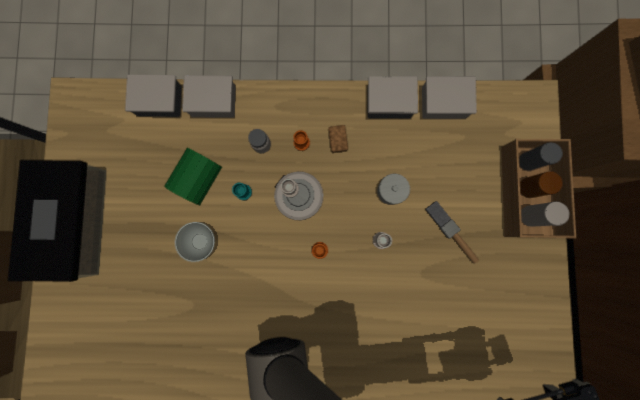

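```bash
cat > h.py <<'E'
import numpy as np, cv2
from scipy.spatial.transform import Rotation as R
from plant import *
def cal(n):
    c=get_calibration(n); return c['mtx'],c['k1'],np.array(c['eye']),R.from_euler('xyz',c['orientation']).as_matrix()
def ray(n,uv):
    K,k,e,M=cal(n); uv=np.atleast_2d(np.float64(uv))
    d=np.array([k,0,0,0.]); p=cv2.undistortPoints(uv[:,None],K,d,None,None,None)[:,0]
    return e,np.c_[p,np.ones(len(p))]@M.T
def plane(n,uv,z):
    e,d=ray(n,uv); return e+d*((z-e[2])/d[:,2])[:,None]
def proj(n,P):
    K,k,e,M=cal(n); q=(np.atleast_2d(P)-e)@M; s=q[:,:2]/q[:,2:]
    s=s*(1+k*(s**2).sum(1))[:,None]; return s*K[0,0]+K[:2,2]
def crop(im,c,h,f,name):
    x,y=int(c[0]),int(c[1]); a=im[y-h[1]:y+h[1],x-h[0]:x+h[0],::-1]
    cv2.imwrite(name,cv2.resize(a,None,fx=f,fy=f,interpolation=cv2.INTER_CUBIC))
E
python3 - <<'E'
from h import *
t=cv2.imread('pics/top0.png')[:,:,::-1]; s=cv2.imread('pics/side0.png')[:,:,::-1]
crop(t,(299,196),(35,30),10,'pics/t0c.png'); crop(s,(312,220),(40,40),7,'pics/s0c.png')
print(plane('top',[[299,196]],45),plane('side',[[313,224]],45))
E
```

```text
[[594.01649682  -4.27604444  45.        ]] [[589.31713379  11.78877461  45.        ]]
```

View pics/t0c.png

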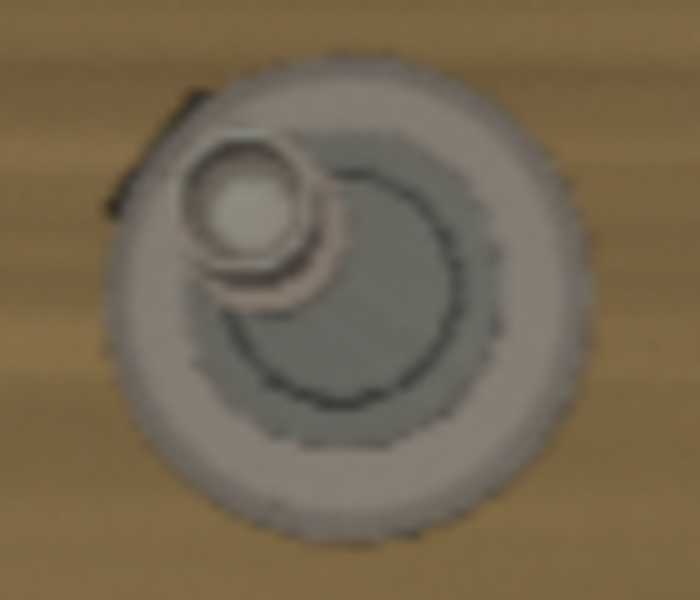

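View pics/s0c.png

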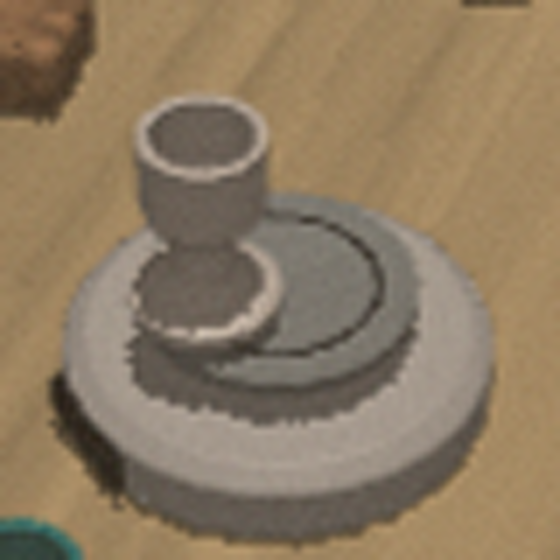

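```bash
cat >> h.py <<'E'
from scipy.optimize import least_squares
def circ(P,r=None):
    f=(lambda p:np.hypot(P[:,0]-p[0],P[:,1]-p[1])-(r if r else p[2]))
    s=least_squares(f,[*P[:,:2].mean(0),30][:2 if r else 3],loss='soft_l1'); return s.x,np.abs(s.fun).mean()
def toimg(c,o,f): return (np.float64(c)+.5)/f-.5+np.float64(o)
E
python3 - <<'E'
from h import *
T=lambda c:toimg(c,(264,166),10); S=lambda c:toimg(c,(272,180),7)
ringT=[(463,285),(452,238),(430,205),(392,180),(350,172),(228,318),(245,355),(270,385),(305,402),(345,408),(390,396),(430,365),(455,322)]
panT=[(490,240),(500,290),(490,350),(460,395),(400,438),(342,448),(285,435),(235,405),(200,350),(186,290),(465,190),(420,150),(360,132),(300,130)]
ringS=[(285,213),(320,220),(355,242),(375,262),(381,285),(370,315),(340,340),(300,353),(258,353)]
panS=[(270,196),(320,198),(370,220),(405,255),(418,300),(395,345),(345,375),(290,388),(235,378),(200,365)]
for n,c,f,z in(('top ring',ringT,T,45),('top pan',panT,T,45),('side ring',ringS,S,45),('side pan',panS,S,45)):
    P=plane(n.split()[0],f(c),z); print(n,circ(P),circ(P,32 if 'ring' in n else 45))
# cup
rimT=[(180,205),(190,165),(245,130),(298,160),(312,205),(298,250),(245,270),(195,245)]
P=plane('top',T(rimT),73+45);print('rim top',circ(P),circ(P,20))
ftT=[(345,215),(338,245),(315,285),(280,308),(240,312),(205,290),(320,165)]
P=plane('top',T(ftT),45+10);print('foot top',circ(P),circ(P,24))
rimS=[(136,140),(150,108),(200,94),(250,108),(270,140),(255,168),(200,181),(150,168)]
P=plane('side',S(rimS),118);print('rim side',circ(P),circ(P,20))
ftS=[(285,290),(275,260),(272,318),(245,340),(200,350),(155,338),(135,320)]
P=plane('side',S(ftS),53);print('foot side',circ(P),circ(P,24))
E
```

```text
top ring (array([598.58113379,  -0.92322879,  33.1951536 ]), np.float64(0.34802887778613356)) (array([597.97150886,  -1.52313869]), np.float64(1.017329975039418))
top pan (array([598.51745123,  -1.01283825,  44.13232202]), np.float64(0.5073549533685819)) (array([ 5.98883078e+02, -4.73563147e-01]), np.float64(0.8583691728720534))
side ring (array([598.37023838,   1.12997498,  32.78808055]), np.float64(0.2726220281311254)) (array([597.43456043,   1.00097473]), np.float64(0.4714372416462002))
side pan (array([596.20923172,   2.62138391,  43.61853132]), np.float64(0.6219571756152356)) (array([597.7377332 ,   3.16140442]), np.float64(0.9427551650080787))
rim top (array([613.34807228,  20.02099275,  17.76662452]), np.float64(0.4792050816753841)) (array([614.45122303,  19.04194566]), np.float64(2.105790715113226))
foot top (array([615.06160137,  22.48553318,  23.87913689]), np.float64(0.5378652399457918)) (array([615.14615339,  22.60973908]), np.float64(0.539046348510569))
rim side (array([612.44308943,  24.53466159,  20.1544292 ]), np.float64(0.46767073921929914)) (array([612.43212469,  24.53855058]), np.float64(0.47707994309991664))
foot side (array([614.35362772,  21.37947378,  25.50010404]), np.float64(0.5563811648924671)) (array([613.11536824,  22.83490394]), np.float64(0.8711298811951694))
```

>>> step_arm --moves '[0,0,0,0,0,-1,0.4,0,0,0,0,0,-1,0.4,0,0,0,0,0,-1,0.4,0,0,0,0,0,-1,0.4,0,0,0,0,0,-1,0.4,0,0,0,0,0,-1,0.4,0,0,0,0,0,-1,0.4,0,0,0,0,0,-1,0.4]'

```text
time: 0.77
tool_pos: [151.2, -500.2, 222.6]
tcp_rot: [-3.134, -0.006, 0.876]
contact_force: [0.2, 1.2, 0.0]
grip_width: 43.2
```

```bash
cat >> h.py <<'E'
def go(tgt,yaw=None,tilt=None):
    o=get_obs(); M=R.from_euler('xyz',o['tcp_rot']); p=o['tool_pos']
    print('t',o['time'],'p',p.round(1),'rpy',o['tcp_rot'].round(3),'F',o['contact_force'].round(2),'w',round(o['grip_width'],1))
    print('shift units total',(M.inv().apply(np.array(tgt)-p)/20).round(2))
    if yaw is not None:
        Mt=R.from_euler('z',yaw)*R.from_euler('x',np.pi)*R.from_euler('y',-(tilt or 0))
        print('turn units',((M.inv()*Mt).as_rotvec(degrees=True)/4).round(2))
E
python3 - <<'E'
from h import *
cup=np.array([613.8,22.3]);d=np.array([np.cos(.95),np.sin(.95)])
print(cup+60*d); go([*(cup+60*d),170],.95,0)
E
```

```text
[648.70098537  71.10493029]
t 0.7667 p [ 151.2 -500.2  222.6] rpy [-3.134 -0.006  0.876] F [0.21 1.17 0.03] w 43.2
shift units total [37.85  0.83  2.87]
turn units [-0.1  -0.1  -1.06]
```

>>> step_arm --moves '[1,0.02,0,0,0,-1,0.4,1,0.02,0,0,0,0,0.4,1,0.02,0,0,0,0,0.4,1,0.02,0,0,0,0,0.4,1,0.02,0,0,0,0,0.4,1,0.02,0,0,0,0,0.4,1,0.02,0,0,0,0,0.4,1,0.02,0,0,0,0,0.4]'

```text
time: 1.43
tool_pos: [248.4, -368.4, 220.0]
tcp_rot: [-3.129, -0.01, 0.947]
contact_force: [0.9, 0.2, -0.1]
grip_width: 27.7
```

Run:
```python
from h import *
go([648.7,71.1,210],.95,0)
```

```text
t 1.4333 p [ 248.4 -368.4  220. ] rpy [-3.129 -0.01   0.947] F [ 0.86  0.24 -0.05] w 27.7
shift units total [29.52  3.43  0.76]
turn units [-0.18 -0.15 -0.04]
```

>>> step_arm --moves '[1,0.12,0,-0.02,-0.02,0,0.4,1,0.12,0,-0.02,-0.02,0,0.4,1,0.12,0,-0.02,-0.02,0,0.4,1,0.12,0,-0.02,-0.02,0,0.4,1,0.12,0,-0.02,-0.02,0,0.4,1,0.12,0,-0.02,-0.02,0,0.4,1,0.12,0,-0.02,-0.02,0,0.4,1,0.12,0,-0.02,-0.02,0,0.4]'

```text
time: 2.1
tool_pos: [360.6, -241.3, 218.9]
tcp_rot: [-3.136, -0.001, 0.946]
contact_force: [0.0, 0.2, -0.6]
grip_width: 27.8
```

>>> step_arm --moves '[1,0.12,0,-0.02,-0.02,0,0.4,1,0.12,0,-0.02,-0.02,0,0.4,1,0.12,0,-0.02,-0.02,0,0.4,1,0.12,0,-0.02,-0.02,0,0.4,1,0.12,0,-0.02,-0.02,0,0.4,1,0.12,0,-0.02,-0.02,0,0.4,1,0.12,0,-0.02,-0.02,0,0.4,1,0.12,0,-0.02,-0.02,0,0.4]'

```text
time: 2.77
tool_pos: [472.9, -114.6, 215.9]
tcp_rot: [3.141, 0.012, 0.947]
contact_force: [0.4, -0.7, 0.5]
grip_width: 27.8
```

>>> step_arm --moves '[1,0.12,0,0,0,0,0.4,1,0.12,0,0,0,0,0.4,1,0.12,0,0,0,0,0.4,1,0.12,0,0,0,0,0.4,1,0.12,0,0,0,0,0.4,1,0.12,0,0,0,0,0.4,1,0.12,0,0,0,0,0.4,1,0.12,0,0,0,0,0.4]'

```text
time: 3.43
tool_pos: [584.8, 11.8, 210.2]
tcp_rot: [-3.135, 0.015, 0.948]
contact_force: [0.1, -0.7, 0.2]
grip_width: 27.3
```

Run:
```python
from h import *
go([648.7,71.1,210],.95,np.radians(16))
```

```text
t 3.4333 p [584.8  11.8 210.2] rpy [-3.135  0.015  0.948] F [ 0.13 -0.74  0.22] w 27.3
shift units total [ 4.27  0.86 -0.06]
turn units [-0.1  -3.78 -0.02]
```

>>> step_arm --moves '[1,0.2,0,0,0,0,0.4,1,0.2,0,0,0,0,0.4,1,0.2,0,0,0,0,0.4,1,0.2,0,0,-1,0,0.4,0,0,0,0,-1,0,0.4,0,0,0,0,-1,0,0.4,0,0,0,-0.1,-0.8,0,0.4,0,0,0,0,0,0,0.4]'

```text
time: 4.1
tool_pos: [646.9, 73.9, 203.1]
tcp_rot: [-3.136, 0.296, 0.952]
contact_force: [0.5, -0.9, -0.5]
grip_width: 27.6
```

Run:
```python
from h import *
go([648.7,71.1,75],.95,np.radians(16))
```

```text
t 4.1 p [646.9  73.9 203.1] rpy [-3.136  0.296  0.952] F [ 0.46 -0.88 -0.47] w 27.6
shift units total [1.81 0.19 6.14]
turn units [-0.07  0.25  0.03]
```

>>> step_arm --moves '[0.3,0.03,1,0,0.1,0,0.4,0.3,0.03,1,0,0,0,0.4,0.3,0.03,1,0,0,0,0.4,0.3,0.03,1,0,0,0,0.4,0.3,0.03,1,0,0,0,0.4,0.3,0.03,0.6,0,0,0,0.4,0,0,0,0,0,0,0.4]'

```text
time: 4.68
tool_pos: [650.8, 74.7, 79.5]
tcp_rot: [-3.133, 0.278, 0.952]
contact_force: [-0.5, 0.4, 0.4]
grip_width: 27.5
```

Run:
```python
from h import *
go([648.7,71.1,51],.95,np.radians(16))
t=capture('top');s=capture('side')
crop(t,(299,196),(35,30),10,'pics/t1c.png'); crop(s,(300,220),(50,40),7,'pics/s1c.png')
```

```text
t 4.6833 p [650.8  74.7  79.5] rpy [-3.133  0.278  0.952] F [-0.53  0.41  0.41] w 27.5
shift units total [0.19 0.03 1.43]
turn units [-0.11 -0.01  0.03]
```

View pics/s1c.png

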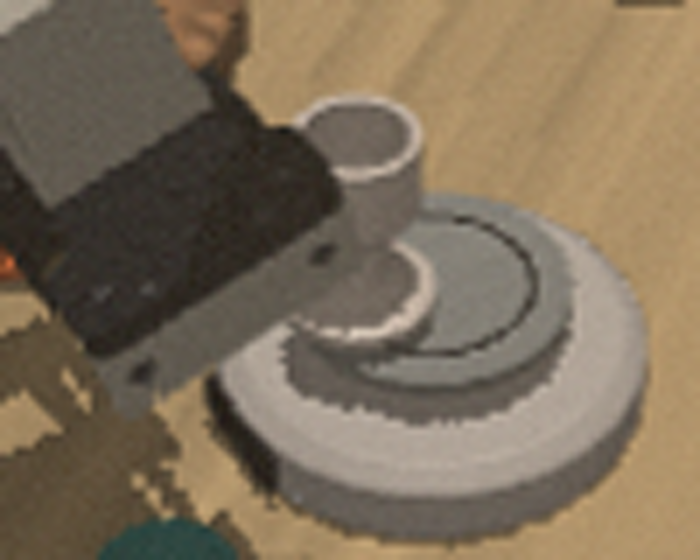

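View pics/t1c.png

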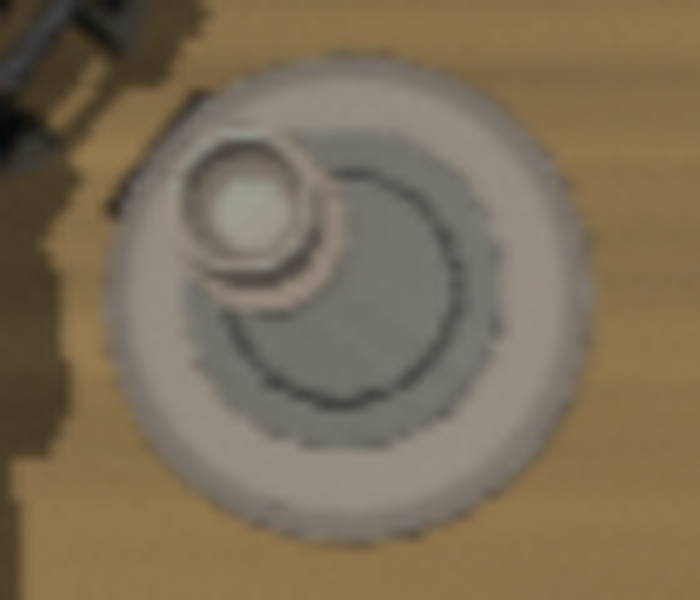

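Run:
```python
from h import *
o=get_obs();M=R.from_euler('xyz',o['tcp_rot']);p=o['tool_pos']
pts=[(0,0,0),(-9.5,14,0),(-9.5,-14,0),(-9.5,33,0),(-9.5,-33,0),(9.5,33,0),(9.5,-33,0),(37,95,-66),(37,-95,-66),(-37,95,-66),(-37,-95,-66)]
W=p+M.apply(pts)
print(np.c_[pts,W,proj('side',W),(proj('side',W)-[250,180])*7,(proj('top',W)-[264,166])*10].round(0))
cv2.imwrite('pics/s2.png',capture('side')[60:360,100:500,::-1].repeat(2,0).repeat(2,1))
```

```text
[[   0.    0.    0.  652.   75.   82.  273.  222.  162.  294.   55.   70.]
 [ -10.   14.    0.  658.   59.   85.  274.  216.  168.  249.  112.   47.]
 [ -10.  -14.    0.  635.   75.   85.  280.  223.  212.  304.   50.  130.]
 [ -10.   33.    0.  674.   48.   85.  270.  211.  139.  214.  154.   -9.]
 [ -10.  -33.    0.  620.   86.   85.  285.  229.  243.  343.    7.  186.]
 [  10.   33.    0.  684.   63.   80.  262.  215.   86.  248.  102.  -44.]
 [  10.  -33.    0.  631.  101.   80.  277.  234.  187.  380.  -44.  149.]
 [  37.   95.  -66.  761.   63.  135.  228.  186. -156.   41.   84. -374.]
 [  37.  -95.  -66.  606.  173.  136.  269.  242.  131.  436. -361.  210.]
 [ -37.   95.  -66.  719.    5.  156.  258.  168.   55.  -87.  297. -235.]
 [ -37.  -95.  -66.  565.  115.  156.  304.  219.  376.  275. -155.  366.]]
```

View pics/s2.png

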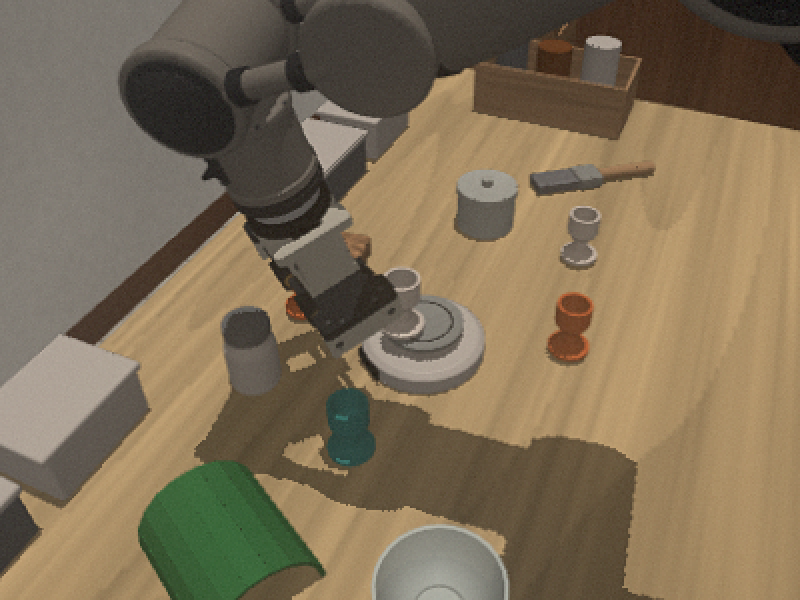

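>>> step_arm --moves '[0.1,0,0.5,0,0,0,0.4,0.1,0,0.5,0,0,0,0.4,0.1,0,0.3,0,0,0,0.4,0,0,0,0,0,0,0.4,0,0,0,0,0,0,0.4]'

```text
time: 5.25
tool_pos: [654.4, 73.8, 59.2]
tcp_rot: [3.138, 0.269, 0.949]
contact_force: [-0.0, -0.1, 0.3]
grip_width: 27.7
```

Run:
```python
from h import *
cup=np.array([613.8,22.3]);d=np.array([np.cos(.95),np.sin(.95)])
go([*(cup+36*d),51],.95,np.radians(16))
```

```text
t 5.25 p [654.4  73.8  59.2] rpy [3.138 0.269 0.949] F [-0.04 -0.1   0.26] w 27.7
shift units total [-1.31 -0.16  0.79]
turn units [ 0.05 -0.15 -0.02]
```

>>> step_arm --moves '[-0.3,-0.05,0.2,0,0,0,0.4,-0.3,-0.05,0.2,0,0,0,0.4,-0.2,-0.05,0.2,0,0,0,0.4,-0.2,0,0.1,0,0,0,0.4,0,0,0,0,0,0,0.4]'

```text
time: 5.67
tool_pos: [636.9, 55.1, 50.7]
tcp_rot: [3.137, 0.269, 0.949]
contact_force: [-0.6, -0.2, -0.1]
grip_width: 27.7
```

Run:
```python
from h import *
cup=np.array([613.8,22.3]);d=np.array([np.cos(.95),np.sin(.95)])
for i in range(3): go([*(cup+30*d),51],.95,np.radians(16)); capture('top')
s=capture('side');t=capture('top')
crop(t,(299,196),(35,30),10,'pics/t3c.png'); crop(s,(300,220),(50,40),7,'pics/s3c.png')
```

```text
t 5.6667 p [636.9  55.1  50.7] rpy [3.137 0.269 0.949] F [-0.55 -0.24 -0.09] w 27.7
shift units total [-0.49  0.01  0.12]
turn units [ 0.06 -0.15 -0.01]
t 5.7167 p [637.2  55.3  50.8] rpy [3.137 0.268 0.949] F [ 0.05 -0.49  0.31] w 27.6
shift units total [-0.51  0.01  0.13]
turn units [ 0.06 -0.15 -0.01]
t 5.7667 p [637.6  55.7  50.9] rpy [3.137 0.268 0.949] F [0.03 0.82 0.13] w 27.7
shift units total [-0.53  0.    0.14]
turn units [ 0.07 -0.16 -0.01]
```

View pics/s3c.png

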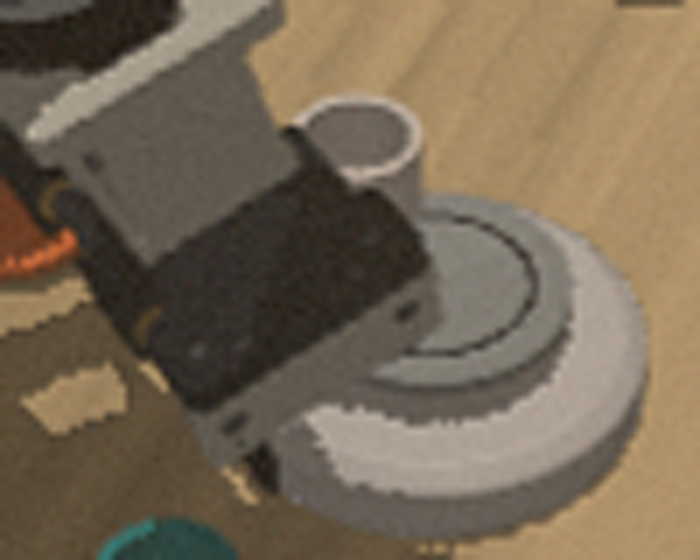

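View pics/t3c.png

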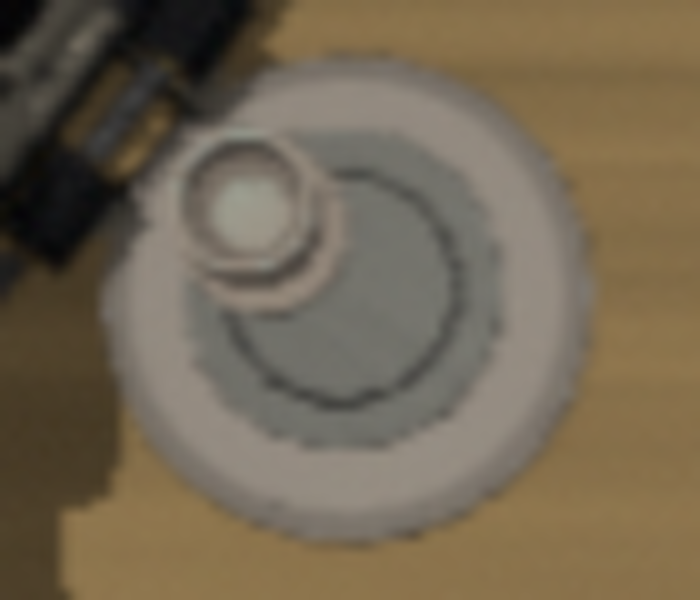

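>>> step_arm --moves '[-0.07,0,0,0,0,0,0.4,-0.07,0,0,0,0,0,0.4,-0.07,0,0,0,0,0,0.4,-0.07,0,0,0,0,0,0.4,-0.07,0,0,0,0,0,0.4,-0.07,0,0,0,0,0,0.4]'

```text
time: 6.42
tool_pos: [633.5, 49.9, 53.5]
tcp_rot: [3.136, 0.267, 0.951]
contact_force: [0.6, 0.9, 0.9]
grip_width: 27.4
```

```bash
cat >> h.py <<'E'
def look(k):
    d=np.array([np.cos(.95),np.sin(.95)])
    go([*(np.array([598,.3])+28.6*d),51],.95,np.radians(16))
    t=capture('top'); crop(t,(299,196),(35,30),10,f'pics/t{k}c.png')
E
python3 -c "
from h import *
look(4)"
```

```text
t 6.4167 p [633.5  49.9  53.5] rpy [3.136 0.267 0.951] F [0.64 0.89 0.91] w 27.4
shift units total [-1.53 -0.    0.55]
turn units [ 0.09 -0.18  0.01]
```

View pics/t4c.png

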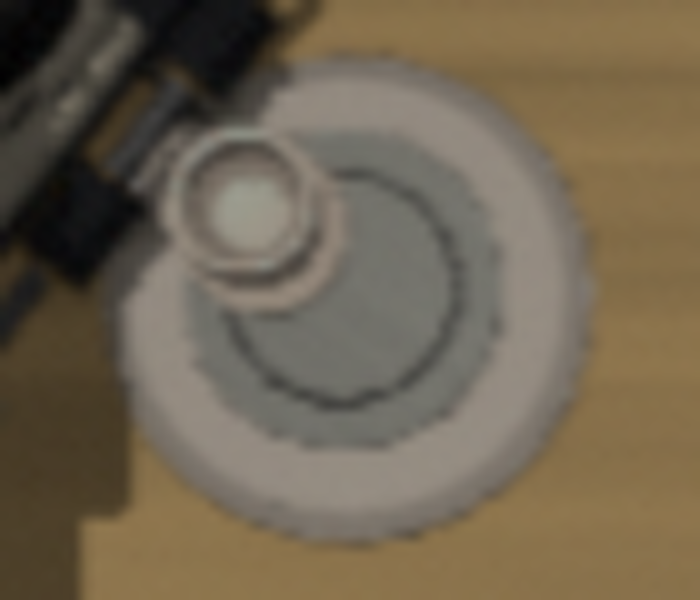

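>>> step_arm --moves '[-0.06,0,0.07,0,-0.03,0,0.4,-0.06,0,0.07,0,-0.03,0,0.4,-0.06,0,0.05,0,-0.03,0,0.4,-0.06,0,0.05,0,-0.03,0,0.4,-0.06,0,0.02,0,-0.03,0,0.4,-0.06,0,0.02,0,0,0,0.4]'

```text
time: 6.97
tool_pos: [629.3, 43.1, 50.5]
tcp_rot: [3.133, 0.275, 0.95]
contact_force: [0.9, 1.8, 0.5]
grip_width: 27.6
```

```bash
python3 -c "
from h import *
look(5)"
```

```text
t 6.9667 p [629.3  43.1  50.5] rpy [3.133 0.275 0.95 ] F [0.95 1.79 0.53] w 27.6
shift units total [-1.18 -0.03  0.31]
turn units [ 0.12 -0.06  0.  ]
```

View pics/t5c.png

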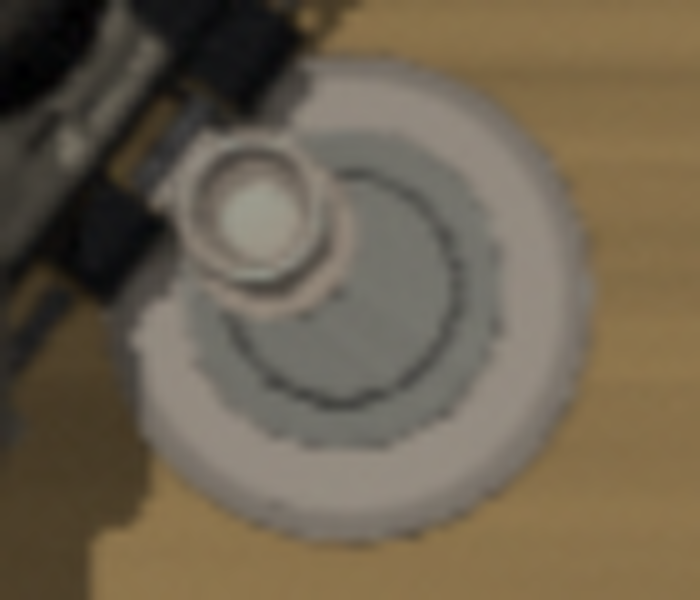

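>>> step_arm --moves '[-0.05,0,0.015,0,0,0,0.4,-0.05,0,0.015,0,0,0,0.4,-0.05,0,0.015,0,0,0,0.4,-0.05,0,0.015,0,0,0,0.4,-0.05,0,0.015,0,0,0,0.4,-0.05,0,0.015,0,0,0,0.4]'

```text
time: 7.52
tool_pos: [625.4, 37.5, 50.5]
tcp_rot: [3.133, 0.275, 0.95]
contact_force: [1.8, 0.6, 1.6]
grip_width: 27.8
```

```bash
python3 -c "
from h import *
look(6)"
```

```text
t 7.5167 p [625.4  37.5  50.5] rpy [3.133 0.275 0.95 ] F [1.84 0.6  1.6 ] w 27.8
shift units total [-0.85 -0.04  0.22]
turn units [ 0.12 -0.06  0.  ]
```

View pics/t6c.png

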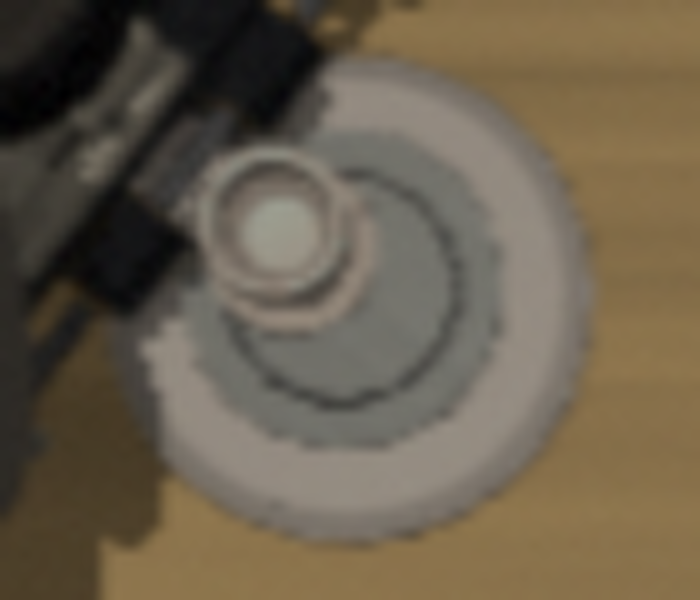

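>>> step_arm --moves '[-0.05,0,0.015,0,0,0,0.4,-0.05,0,0.015,0,0,0,0.4,-0.05,0,0.015,0,0,0,0.4,-0.05,0,0.015,0,0,0,0.4,-0.05,0,0.015,0,0,0,0.4,-0.05,0,0.015,0,0,0,0.4,-0.05,0,0.015,0,0,0,0.4]'

```text
time: 8.15
tool_pos: [620.8, 30.9, 50.5]
tcp_rot: [3.133, 0.275, 0.95]
contact_force: [2.0, 2.0, 0.4]
grip_width: 27.8
```

```bash
python3 -c "
from h import *
look(7)"
```

```text
t 8.15 p [620.8  30.9  50.5] rpy [3.133 0.275 0.95 ] F [2.04 2.02 0.42] w 27.8
shift units total [-0.47 -0.04  0.1 ]
turn units [ 0.12 -0.07  0.  ]
```

View pics/t7c.png

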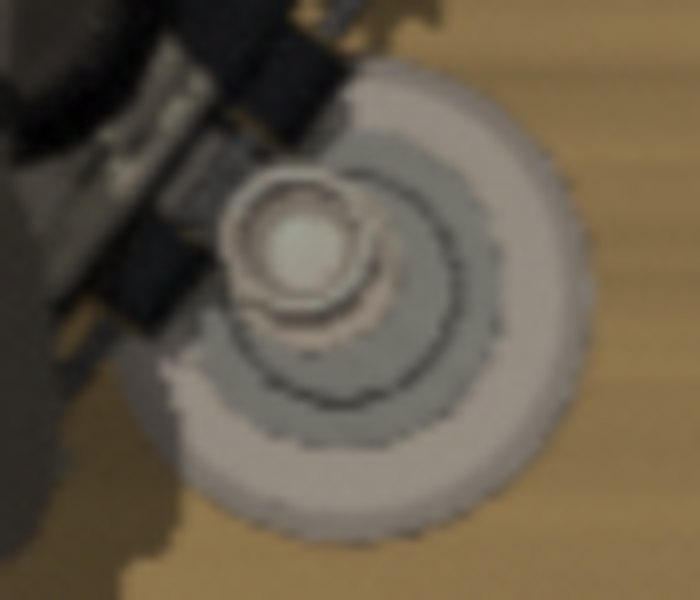

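>>> step_arm --moves '[-0.05,0,0.015,0,0,0,0.4,-0.05,0,0.015,0,0,0,0.4,-0.05,0,0.015,0,0,0,0.4,-0.05,0,0.015,0,0,0,0.4,-0.05,0,0.015,0,0,0,0.4,-0.05,0,0.015,0,0,0,0.4]'

```text
time: 8.7
tool_pos: [616.9, 25.2, 50.5]
tcp_rot: [3.133, 0.275, 0.95]
contact_force: [1.4, 1.9, 0.6]
grip_width: 27.4
```

```bash
python3 -c "
from h import *
look(8)"
```

```text
t 8.7 p [616.9  25.2  50.5] rpy [3.133 0.275 0.95 ] F [1.43 1.9  0.56] w 27.4
shift units total [-0.14 -0.04  0.01]
turn units [ 0.13 -0.07  0.  ]
```

View pics/t8c.png

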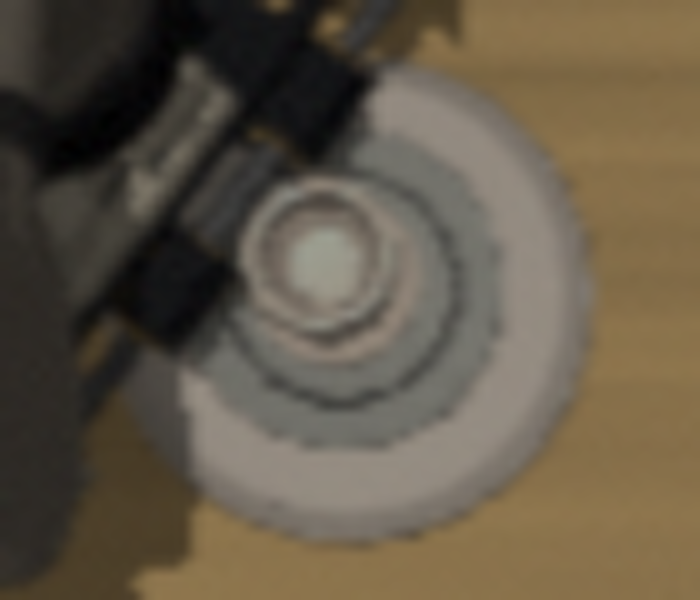

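Run:
```python
from h import *
T=lambda c:toimg(c,(264,166),10)
for c in ([(421,270),(415,300),(400,330),(370,355),(335,363),(300,355),(405,225)],):
    P=plane('top',T(c),55);print(circ(P,24))
rim=[(242,255),(258,205),(318,178),(375,205),(392,255),(375,310),(318,333),(262,310)]
P=plane('top',T(rim),118);print(circ(P),circ(P,20))
```

```text
(array([600.98726226,   1.0523423 ]), np.float64(0.24241762549706078))
(array([599.31708665,   1.33965707,  20.15484856]), np.float64(0.324059817531158)) (array([599.31680995,   1.35049414]), np.float64(0.3699553948789016))
```

>>> step_arm --moves '[-0.05,0,0.015,0,0,0,0.4,-0.05,0,0.015,0,0,0,0.4,0.05,0,-0.01,0,0,0,0.4,0.1,0,-0.03,0,0,0,0.4,0.3,0,-0.09,0,0,0,0.4,0.5,0,-0.15,0,0,0,0.4,0.7,0,-0.2,0,0,0,0.4,0.8,0,-0.2,0,0,0,0.4]'

```text
time: 9.42
tool_pos: [643.5, 63.0, 49.4]
tcp_rot: [3.137, 0.281, 0.947]
contact_force: [0.8, -1.0, 0.4]
grip_width: 27.6
```

>>> step_arm --moves '[0.8,0,-0.3,0,0,0,0.4,0.5,0,-0.8,0,0,0,0.4,0,0,-1,0,0,0,0.4,0,0,-1,0,0,0,0.4,0,0,-1,0,0,0,0.4,0,0,-1,0,0,0,0.4,0,0,-1,0,0,0,0.4,0,0,-1,0,0,0,0.4]'

```text
time: 10.08
tool_pos: [680.0, 123.2, 173.9]
tcp_rot: [-3.132, 0.293, 0.954]
contact_force: [0.9, -0.1, -0.1]
grip_width: 27.3
```

```bash
python3 -c "
from h import *
look(9); s=capture('side');crop(s,(312,220),(40,40),7,'pics/s9c.png');cv2.imwrite('pics/s9.png',s[:,:,::-1])"
```

```text
t 10.0833 p [680.  123.2 173.9] rpy [-3.132  0.293  0.954] F [ 0.89 -0.12 -0.11] w 27.3
shift units total [-3.92  0.29  7.6 ]
turn units [-0.12  0.2   0.05]
```

View pics/t9c.png

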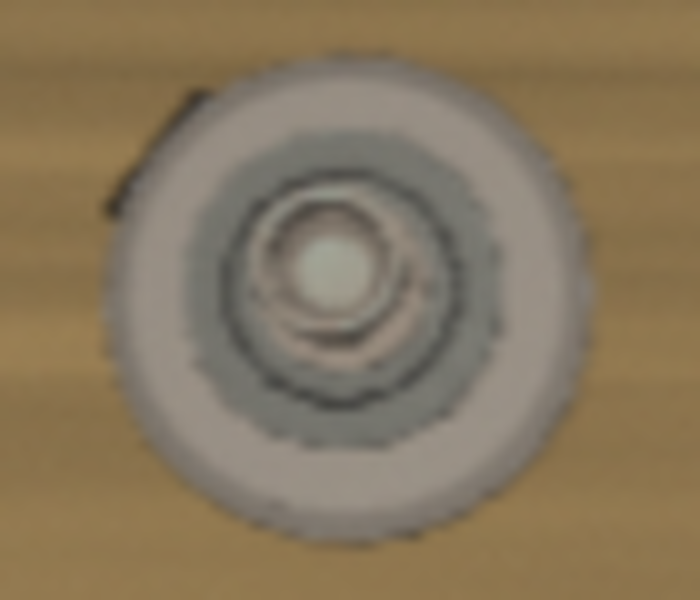

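View pics/s9c.png

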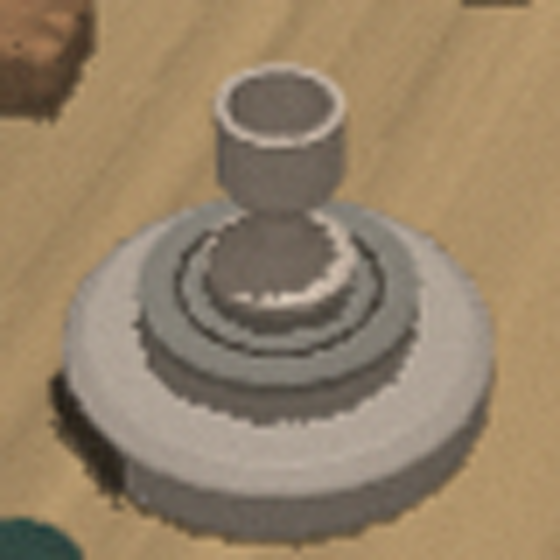

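View pics/s9.png

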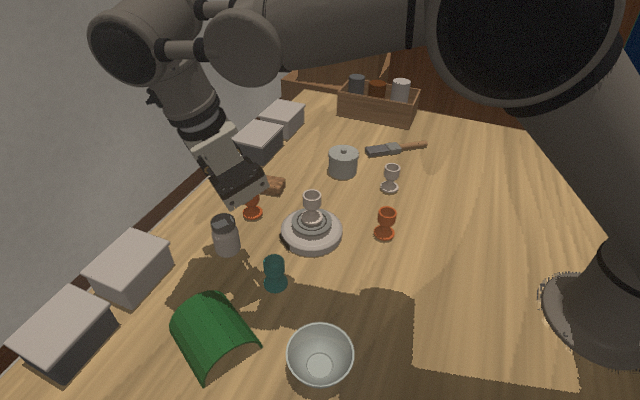

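Run:
```python
from h import *
T=lambda c:toimg(c,(264,166),10); S=lambda c:toimg(c,(272,180),7)
for n,f,z,r,c in [
 ('top',T,45,45,[(490,240),(500,290),(490,350),(460,395),(400,438),(342,448),(285,435),(235,405),(200,350),(186,290),(465,190),(420,150),(360,130),(300,130),(235,165),(200,210)]),
 ('top',T,45,32,[(463,285),(452,238),(430,205),(392,180),(350,172),(224,280),(233,330),(270,385),(305,402),(345,408),(390,396),(430,365),(455,322),(290,182),(250,208)]),
 ('top',T,55,24,[(433,280),(425,310),(410,340),(375,362),(340,371),(305,363),(415,230)]),
 ('top',T,118,20,[(249,265),(265,212),(328,183),(385,212),(405,265),(385,315),(328,340),(272,318)]),
 ('side',S,45,45,[(418,300),(395,345),(345,375),(290,388),(200,370),(155,335),(138,295),(150,250),(190,215),(405,255),(370,220)]),
 ('side',S,45,32,[(381,285),(370,315),(340,340),(290,354),(240,348),(200,325),(178,290),(185,262),(210,235),(370,255)]),
 ('side',S,53,24,[(355,262),(345,285),(320,303),(275,312),(230,300),(208,270),(335,230),(215,245)]),
 ('side',S,118,20,[(215,110),(235,75),(280,62),(325,75),(346,105),(325,138),(280,148),(235,137)])]:
    P=plane(n,f(c),z);a=circ(P);b=circ(P,r);print(n,r,a[0].round(1),b[0].round(1),round(b[1],2))
```

```text
top 45 [598.9  -0.6  44.5] [ 5.99e+02 -4.00e-01] 0.74
top 32 [598.7  -0.8  33.3] [598.6  -1.2] 1.26
top 24 [599.6  -1.2  24.8] [598.9  -2. ] 0.42
top 20 [597.8  -1.1  20.5] [597.7  -1.1] 0.46
side 45 [597.1   3.3  44.3] [597.1   2.9] 0.71
side 32 [597.3   1.1  31.9] [597.3   1.1] 0.2
side 24 [597.4   0.   22.9] [598.1  -0.8] 0.77
side 20 [597.1   1.6  20. ] [597.1   1.6] 0.3
```

```bash
python3 -c "
from h import *
a=capture('top').astype(int);b=capture('top').astype(int)
print(abs(a-b)[166:226,264:334].mean()); print(close_job())"
```

```text
0.6711111111111111
the job is handed in; nothing more can be done
None
```

I pushed the cup about 27 mm to the middle of the pan and handed the job in. At about 10 s, the cup was standing inside the ring with the hand well clear of it. I used slow pushes of about 1 mm per row low on the foot. The fingers were held about 28 mm apart, so both tips touched the outside of the foot without pinching it, and the gripper was tilted back to clear the rim.

**Last checks:**
- **Position:** from the top view, the cup is within about 1.5 mm of the pan's centre. The side view gives about 0.5 to 4 mm, depending on which outlines are compared. All of these are inside the 7 mm limit.
- **Upright:** the rim lies over the foot to within about 2.5 mm in both views, which is about as precise as these fits get. I saw no tilt.
- **At rest:** two pictures taken one after the other differed only by image noise.
- **Force:** the wrist read up to about 2.9 N during the pushes, including roughly 1 N of noise. That is below the 5 N limit, but it was only read at the end of each call.
- **Bystanders:** I saw nothing displaced in the last side picture. I checked this by eye and did not measure it.

**Disagreement:** the two cameras put the pan's centre about 2 to 4 mm apart in y, so I compared the cup with the pan only within the same view.

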